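# Close a sample cell with the folding-crank bench press

## Robot

A 6-joint arm with a two-finger parallel gripper is mounted at the origin on a cart in front of the work surface, level with it; the furniture and walls round the work are solid. World frame = base frame: x ahead of the robot, y to its left, z up, the work surface at z = 0. Lengths are in m, angles in rad, forces in N, time in s.
With the tool pointing down it reaches from about 0.375 to 0.9 m from the base axis. Payload 3.1 kg.
Tool frame: the origin (TCP) lies midway between the tips of the shut fingers; the grasp point (between the pads) lies 19 mm behind it; z points along the fingers, y is the line along which they close (so a half turn about z gives the same grasp; the last joint's range is limited). The gripper opens to 87 mm and grips with 3 to 60 N. Pads are 19 mm wide; open, the fingers measure 117 mm over their backs; the gripper's body (75 mm by 190 mm) begins 51 mm behind the grasp point.
Start: joints at [-1.323, 0.527, 1.433, -0, 1.181, -0.178], TCP at [0.258, -0.569, 0.223] pointing down, gripper open.
Joint ranges: [-3.08, 3.08], [-0.75, 2.2], [0.22, 2.44], [-1.43, 4.57], [0, 2.65], [-2.85, 2.85]. Speed limits (rad/s): [2.79, 2.79, 3.14, 3.14, 3.14, 3.14].

## Interface

Orientations are given as a unit quaternion [x, y, z, w].
In Python, from rig import get_obs, cams, job gives the robot as it stands.
- The arm moves only by the tool servo_tool, never from a script. Its argument "moves" is text: rows parted by semicolons, each of 5 numbers parted by spaces: the shift along the tool's x, y, z in m, then the turn about the tool's z in degrees, then the finger opening in m, from 0 to 0.087. In form: dx dy dz spin claw; .... A call has 1 to 10 rows; each row is the pose to reach, as a shift and turn from the pose commanded when the call began, along the tool's axes at that moment; what a row does not reach only later rows make up. A row lasts 1/12 s, in which the tool goes at most 41.7 mm and 7.16 degrees, less where a joint would pass 70% of its speed; a pose out of reach is approached as far as the arm can. A call with a gripper value outside its range is refused whole. The fingers move at their own pace and stop on an object; "grip_force" is the grip in N (left out, the last holds). Time passes only in rows, so rows that repeat a pose let the fingers close. It gives the time, the measured TCP pose, the force, the opening and the grip force at its end, in the units of the state.
- get_obs(): the state, without advancing time (a new reading comes with each control period).
- cams.camera(name): name is "scene" or "top" or "wrist"; returns the picture (480x640x3 uint8, blue, green, red); there is no depth.
- cams.camera_model(name): a dict with "fx", "fy", "cx", "cy" (pixels), "dist" ([k1, k2, p1, p2, k3] as OpenCV has them; the pictures are not rectified), "R" (3x3) and "t" (3): a world point X has camera coordinates R X + t. Camera axes: x right, y down, z forward; pixel columns grow to the right and rows downward; lengths in m; the calibration is good to about 2 mm. A picture is of the moment at which its call begins: read the wrist's pose just before it. camera_model takes no time and is no camera call; for the wrist camera it gives the pose at the moment of the call.
- job.hand_in(): hands the job in; it is judged then, once.
The state is a dict: "time": time; "q": joint angles; "joint_velocities": joint speeds; "joint_torque": joint torques, N m; "position": TCP position; "tool_rot": TCP orientation; "ft_force": force on the tool from outside, world axes, zero at the start; "moment": the same for the moment, N m; "grip_width": finger opening in m; "grip_force": force on a finger pad.
Only numpy, scipy, OpenCV 4.12 (cv2) and the standard library are available. Lean on these libraries where they do the work, as an engineer would, in place of code of your own. Each camera call takes 0.05 s, during which the arm holds its last target. There are 200 camera calls.

## Task

Close the sample cell that sits in the bench press: swing the crank's folded handle up until it stands fully upright, then crank the ram down (clockwise from above) until the lid is fully home on the cell's rim and nipped there; you feel the effort at the handle climb to about 10 N, and must stop then so as not to crush the seal. Then wind the ram back about half a turn so that its foot stands clear of the lid, and let go; leave the things around the press where they are.

Things in the scene. Friction and masses are not known exactly. Their poses are not given: they have to be found in the camera images.
- press: Bench closing press, fixed: grey base 130 x 190 mm, 24 mm high, two steel columns 16 mm across at y = +70 and -70 mm, grey crosshead 42 x 176 mm from 118 to 144 mm high, column nuts up to 158 mm. A steel screw runs down through the crosshead's brass nut and carries the crank on top. Origin: centre of the underside, on the screw's axis; z up, y along the line of the columns.
- ram: The screw's round foot, 30 mm across, below the crosshead on the press axis. Origin: centre of its underside. Right-hand thread of 12 mm lead: turning the crank clockwise (seen from above) drives the foot down 12 mm a turn, anticlockwise lifts it; crank and handle sink and rise with it. The crank stays where it is left.
- cell: Round steel sample cell in the nest of the press, on its axis, 52 mm across. Origin: centre of its underside; its rim is 46 mm above that. Cells and nest vary: its underside stands 22 to 26 mm above the bench. It cannot be moved.
- lid: Lid of the cell in the press: a disc 52 mm across and 6 mm thick with an O-ring plug below it that is pushed into the cell. Origin: centre of its top. It stands 6 to 9 mm proud at the start; fully home, the disc lies on the cell's rim, its top 52 mm above the cell's underside. It stays where it is pushed. More than 550 N from the ram crushes its seal (about 15 N at the crank's handle).
- crank (a joint): Crank angle about the screw, rad, growing clockwise seen from above (ram down). Effort, felt sideways along the handle's circle: about 2 N while the foot runs free, about 7 N while it pushes the lid in against the O-ring; once the disc meets the rim it climbs by about 0.6 N per mm of handle travel. These hold in motion; held still, up to 4 N less. The arm is a flat bar 16 x 8 mm, its top 14 mm below the handle's pin.
- handle_pin (a point): Hinge pin of the folding handle, in a fork 22 mm wide at the outer end of the crank arm, 70 mm from the screw's axis and 112 mm above the underside of the ram's foot. The pin is level and square to the arm.
- handle (a joint): Fold angle of the handle about its pin, rad: 0 = folded flat over the arm, pointing in to the hub; 1.571 = upright, at its stop. An over-centre spring holds it at either end (0.2 N m there, about 5 N at the grip; none half way, where it flips over).
- grip_mid (a point): Middle of the handle's grip: black plastic barrel, 22 mm across here and 13 mm at its ends, reaching from 13 to 64 mm from the pin, its axis through the pin; this point lies on the axis, 38 mm from the pin. The grip spins freely on the handle. Folded, its underside clears the arm by 3 mm.
- cell_a: A finished sample cell with its lid on, loose, 52 mm across and 52 mm high, on the white enamel tray (rim 36 mm high). Origin: centre of its underside. Not to be disturbed.
- cell_b: A second finished sample cell of the same kind on the tray. Not to be disturbed.
- timer: White lab timer 62 x 62 x 19 mm, loose on the bench. Origin: centre of its underside. Not to be disturbed.
- beaker_2: Small glass beaker, 58 mm across and 68 mm high, loose, behind the press. Origin: centre of its underside. Not to be disturbed.

How it is judged:
By the outcome, as a careful person would: the job done as asked, in the order asked, and still so for the second after the job is handed in, with the robot touching nothing.
It also fails if it takes over 72 s, if anything falls off the work surface, if the arm or the gripper's body presses on something with over 40 N, if the wrist force passes 120 N, or if a joint passes its speed limit or range.

## Working session

There is one attempt and no reset: what is moved stays moved. The work goes in short steps, Python scripts to look and compute and a tool call to move; the robot and the scene stay as the last step left them, time stands still between calls to the robot, and variables do not carry over. Pictures are saved under pics/ and viewed, at most 10 in all, crops included, and the job is handed in when it is done.

Besides the shell and the picture viewer there is one more tool, called as a command line: name --argument value ..., lists and objects as JSON in quotes. servo_tool: Moves the arm, as the interface text tells. Its arguments: {"type":"object","properties":{"moves":{"type":"string"},"grip_force":{"type":"number"}},"required":["moves"]}

```bash
mkdir -p pics; python3 - <<'E'
from rig import get_obs,cams
import cv2,numpy as np
o=get_obs();print(o)
for n in("scene","top"):
    im=cams.camera(n);cv2.imwrite(f"pics/{n}0.png",im);m=cams.camera_model(n);print(n,m)
E
ls
```

```text
{'time': 0.0, 'q': array([-1.32350933e+00,  5.28475725e-01,  1.43392728e+00, -1.78011643e-05,
        1.18138289e+00, -1.78493972e-01]), 'joint_velocities': array([-0.00112349, -0.00074478, -0.00033488,  0.00032772,  0.00070105,
        0.00073417]), 'joint_torque': array([ 4.93865718e-04, -4.40040386e+01, -1.76590168e+01,  6.33427408e-02,
        5.81970939e-02, -1.71301176e-04]), 'position': array([ 0.25798541, -0.56845221,  0.22155782]), 'tool_rot': array([ 9.77422976e-01,  2.11289192e-01, -4.59379894e-05, -1.09568511e-03]), 'ft_force': array([0.28487305, 0.01466553, 0.13349065]), 'moment': array([ 0.02345419, -0.0365823 , -0.00026495]), 'grip_force': 0.0, 'grip_width': 0.08711740484479458}
scene {'fx': 553.1538845157172, 'fy': 553.1538845157172, 'cx': 324.8542625471649, 'cy': 236.57786491138077, 'dist': array([-0.13044915,  0.        ,  0.        ,  0.        ,  0.        ]), 'R': array([[-0.75156049, -0.65941173, -0.01824829],
       [-0.47325979,  0.55825322, -0.68145324],
       [ 0.45954543, -0.50351715, -0.73163412]]), 't': array([0.44920136, 0.41435919, 0.98070186])}
top {'fx': 577.8015090171792, 'fy': 577.8015090171792, 'cx': 315.9341058291378, 'cy': 241.95304122936784, 'dist': array([0.04121072, 0.        , 0.        , 0.        , 0.        ]), 'R': array([[ 0.01786874, -0.9998076 ,  0.00809187],
       [-0.98239984, -0.01906151, -0.18581501],
       [ 0.1859335 , -0.00462917, -0.98255142]]), 't': array([-0.05891211,  0.62148662,  1.43079687])}
pics
```

View pics/scene0.png

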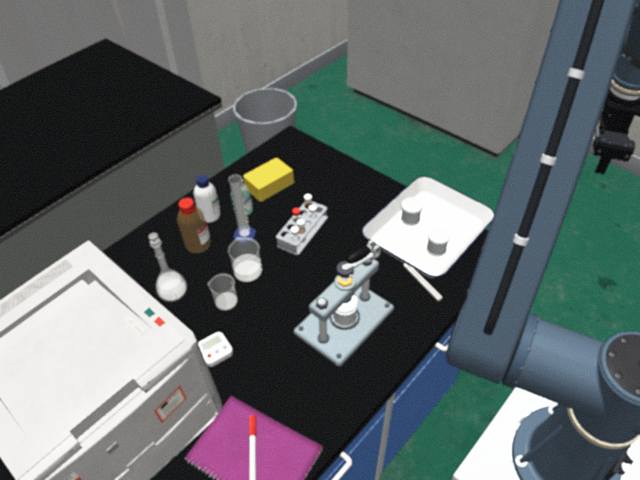

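View pics/top0.png

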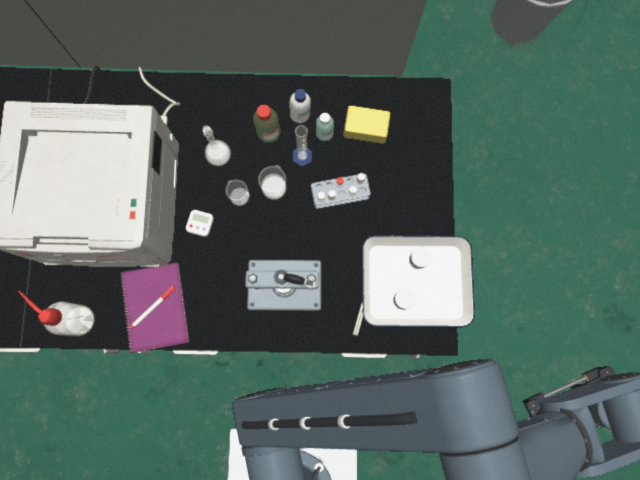

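The press is at about (284,285) in top and (345,310) in scene. The crank points right (−y) in the top view with the black grip at about (292,280). I'll enlarge both.

```bash
python3 - <<'E'
import cv2,numpy as np
a=cv2.imread("pics/top0.png")[250:320,235:335];b=cv2.imread("pics/scene0.png")[230:365,285:405]
a=cv2.resize(a,None,fx=8,fy=8,interpolation=cv2.INTER_CUBIC);cv2.imwrite("pics/topc.png",a)
b=cv2.resize(b,None,fx=4.4,fy=4.4,interpolation=cv2.INTER_CUBIC);cv2.imwrite("pics/scenec.png",b)
E
```

```text
(no output)
```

View pics/topc.png

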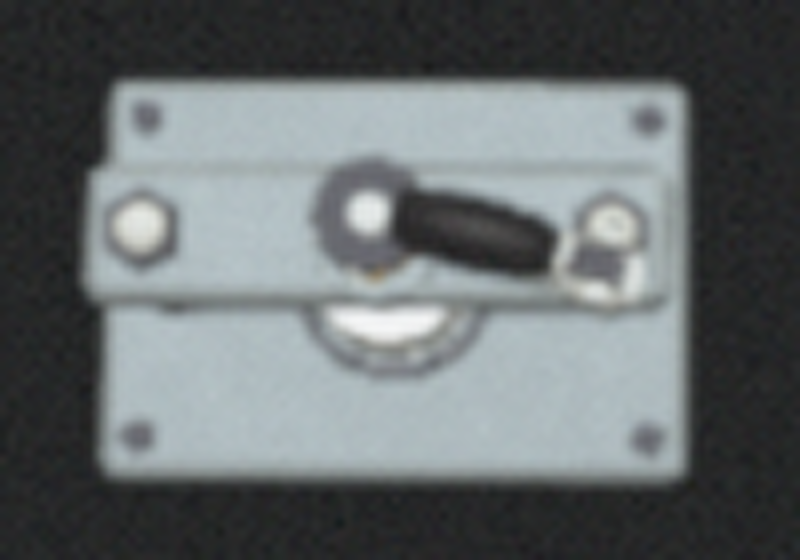

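View pics/scenec.png

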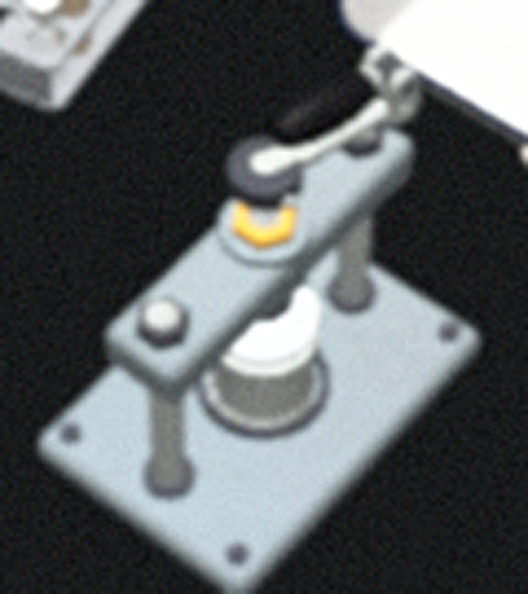

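The top crop shows the base corners at (110,80), (688,85), (688,480) and (100,480), the nuts at (140,225) and (608,222), the hub at (368,212), the grip from (400,222) to (555,248), and the fork at about (600,265). In the scene crop the hub is at about (263,160), the fork at about (393,75), and the nut at (163,318).

```bash
cat > h.py <<'E'
import cv2,numpy as np
from rig import get_obs,cams
from scipy.spatial.transform import Rotation as Ro
def ray(n,px,m=None):
    m=m or cams.camera_model(n);K=np.array([[m['fx'],0,m['cx']],[0,m['fy'],m['cy']],[0,0,1]])
    u=cv2.undistortPoints(np.array([[px]],float),K,np.array(m['dist']))[0,0]
    R=np.array(m['R']);return -R.T@np.array(m['t']),R.T@np.array([u[0],u[1],1])
def onz(n,px,z,m=None):
    c,d=ray(n,px,m);return c+d*(z-c[2])/d[2]
def tri(*rs):
    A=0;b=0
    for c,d in rs:
        d=d/np.linalg.norm(d);P=np.eye(3)-np.outer(d,d);A=A+P;b=b+P@c
    return np.linalg.solve(A,b)
def proj(n,X,m=None):
    m=m or cams.camera_model(n);K=np.array([[m['fx'],0,m['cx']],[0,m['fy'],m['cy']],[0,0,1]])
    return cv2.projectPoints(np.array(X,float).reshape(-1,3),cv2.Rodrigues(np.array(m['R']))[0],np.array(m['t']),K,np.array(m['dist']))[0][:,0]
E
python3 - <<'E'
from h import *
np.set_printoptions(precision=4,suppress=True)
T=lambda x,y:((x+.5)/8-.5+235,(y+.5)/8-.5+250)
S=lambda x,y:((x+.5)/4.4-.5+285,(y+.5)/4.4-.5+230)
c=[onz("top",T(*p),.024) for p in[(110,80),(688,85),(688,480),(100,480)]];print(c,np.mean(c,0))
n=[onz("top",T(*p),.158) for p in[(140,225),(608,222)]];print(n,np.mean(n,0))
t=lambda a,b:tri(ray("top",T(*a)),ray("scene",S(*b)))
print("nut",t((140,225),(163,318)));print("hub",t((368,212),(263,160)));print("pin",t((600,265),(393,75)))
print("gripouter",t((555,248),(362,92)));print("gripinner",t((400,222),(285,130)))
o=get_obs();print(Ro.from_quat(o['tool_rot']).as_matrix())
for m in ["cell_a"]:pass
E
```

```text
[array([0.5786, 0.1288, 0.024 ]), array([ 0.5806, -0.0605,  0.024 ]), array([ 0.4517, -0.0626,  0.024 ]), array([0.4484, 0.1267, 0.024 ])] [0.5148 0.0331 0.024 ]
[array([0.5145, 0.103 , 0.158 ]), array([ 0.518 , -0.0356,  0.158 ])] [0.5162 0.0337 0.158 ]
nut [0.5138 0.1028 0.1531]
hub [0.5145 0.0333 0.1957]
pin [ 0.498  -0.0346  0.2056]
gripouter [ 0.5038 -0.0212  0.2013]
gripinner [0.5102 0.0235 0.2101]
[[ 0.9107  0.4131 -0.0005]
 [ 0.4131 -0.9107  0.0019]
 [ 0.0003 -0.002  -1.    ]]
```

servo_tool --moves "0.03 -0.026 -0.01 -6 0.08;0.06 -0.053 -0.03 -12 0.06;0.09 -0.08 -0.05 -18 0.06;0.12 -0.107 -0.07 -24 0.06;0.15 -0.134 -0.078 -30 0.06;0.18 -0.161 -0.078 -36 0.06;0.21 -0.188 -0.078 -42 0.06;0.24 -0.215 -0.078 -48 0.06;0.27 -0.242 -0.078 -51 0.06;0.3 -0.269 -0.078 -51 0.06"

```text
time: 0.93
position: [0.4193, -0.2005, 0.3005]
tool_rot: [0.791, 0.612, -0.0, -0.0]
ft_force: [0.1, 0.2, 0.5]
grip_width: 0.0599
grip_force: 0.0
```

servo_tool --moves "0.04 0.006 0 0 0.06;0.08 0.012 0 0 0.06;0.12 0.018 0 0 0.06;0.16 0.024 0 0 0.06;0.195 0.03 0 0 0.06;0.217 0.033 0 0 0.06;0.217 0.033 0 0 0.06"

```text
time: 1.52
position: [0.5067, 0.003, 0.3002]
tool_rot: [0.79, 0.614, 0.001, -0.001]
ft_force: [-0.1, -0.3, -0.3]
grip_width: 0.0598
grip_force: 0.0
```

```bash
python3 - <<'E'
from h import *
o=get_obs();m=cams.camera_model("wrist");im=cams.camera("wrist");cv2.imwrite("pics/w1.png",im)
import pickle;pickle.dump(m,open("w1.pkl","wb"));print(o['time'],o['position'],m['R'],m['t'],m['fx'])
print(-np.array(m['R']).T@np.array(m['t']))
print(proj("wrist",[[.498,-.0346,.2056],[.5155,.0334,.19],[.507,.001,.2056]],m))
E
```

```text
1.5167 [0.50673521 0.00300908 0.30018722] [[ 9.68658800e-01 -2.48394382e-01 -5.99494371e-04]
 [-2.39935970e-01 -9.36292725e-01  2.56489111e-01]
 [-6.42717564e-02 -2.48306594e-01 -9.66546934e-01]] [-0.48946582  0.07308775  0.49679148] 405.55544741778994
[0.52359141 0.07020757 0.46113264]
[[326.49105355 308.47194695]
 [326.61789908 201.82577317]
 [326.37338805 256.23636207]]
```

View pics/w1.png

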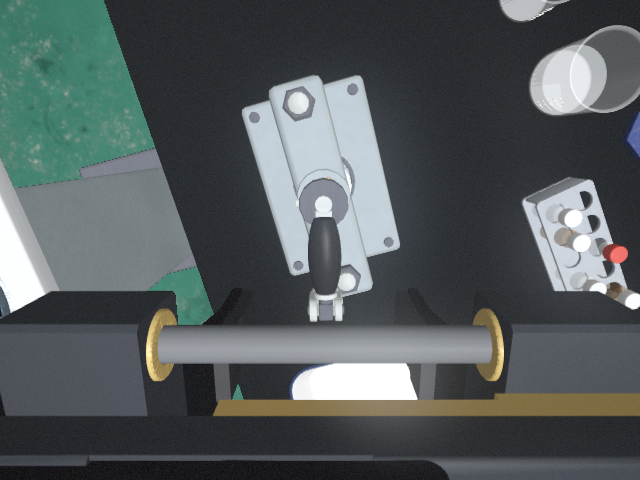

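The wrist view agrees with the estimates: hub (324,204), grip (324,254), fork (325,306), all within about 1 mm. I'll descend and close.

servo_tool --moves "0 0 0.03 0 0.05;0 0 0.06 0 0.045;0 0 0.085 0 0.045;0 0 0.1 0 0.045;0 0 0.11 0 0.045;0 0 0.113 0 0.045;0 0 0.113 0 0.03;0 0 0.113 0 0.01;0 0 0.113 0 0.01;0 0 0.113 0 0.01" --grip_force 15

```text
time: 2.4
position: [0.5065, -0.0013, 0.1885]
tool_rot: [0.791, 0.611, 0.001, 0.001]
ft_force: [-0.3, 0.2, -0.4]
grip_width: 0.0259
grip_force: 0.0
```

servo_tool --moves "0 0 0 0 0.01;0 0 0 0 0.01;0 0 0 0 0.01" --grip_force 20

```text
time: 2.65
position: [0.5061, -0.0011, 0.1882]
tool_rot: [0.791, 0.612, 0.0, 0.001]
ft_force: [-0.7, 0.4, 3.0]
grip_width: 0.0206
grip_force: 20.0
```

servo_tool --moves "-0.0005 0 -0.006 0 0.01;-0.002 0 -0.012 0 0.01;-0.0047 0 -0.0175 0 0.01;-0.008 0 -0.0225 0 0.01;-0.0125 0 -0.027 0 0.01" --grip_force 20

```text
time: 3.07
position: [0.5027, -0.0127, 0.2151]
tool_rot: [0.791, 0.612, 0.0, -0.0]
ft_force: [-0.4, 3.8, -4.5]
grip_width: 0.0205
grip_force: 20.0
```

servo_tool --moves "-0.005 0 -0.0035 0 0.01;-0.0105 0 -0.006 0 0.01;-0.0165 0 -0.0075 0 0.01;-0.0225 0 -0.008 0 0.01;-0.0225 0 -0.008 0 0.01" --grip_force 20

```text
time: 3.48
position: [0.4983, -0.0366, 0.2246]
tool_rot: [0.792, 0.611, 0.001, 0.002]
ft_force: [-0.8, 3.2, 9.4]
grip_width: 0.0206
grip_force: 20.0
```

servo_tool --moves "0 0 0 0 0.04;0 0 0 0 0.04;0 0 0 0 0.04"

```text
time: 3.73
position: [0.497, -0.0361, 0.2227]
tool_rot: [0.791, 0.611, -0.001, 0.001]
ft_force: [0.2, 0.7, -0.2]
grip_width: 0.0328
grip_force: 0.0
```

```bash
python3 - <<'E'
from h import *
o=get_obs();m=cams.camera_model("wrist");im=cams.camera("wrist");s=cams.camera("scene")
cv2.imwrite("pics/w2.png",np.hstack([cv2.resize(im[150:350,230:430],(500,500)),cv2.resize(s[210:330,300:372],(300,500))]))
print(o['position'],o['ft_force'])
P=np.array([.4979,-.0344,.2056])
print((proj("wrist",[P,P+[0,0,.038],P+[0,0,.066]],m)-[230,150])*2.5)
print((proj("scene",[P,P+[0,0,.038],P+[0,0,.066]])-[300,210])*4.167)
E
```

```text
[ 0.49696892 -0.03610421  0.22274493] [ 0.19804564  0.66387064 -0.17207522]
[[241.12068798 357.14306741]
 [242.37851714 447.74012336]
 [243.77511947 548.33924845]]
[[304.50171533 152.27627055]
 [308.3063577   96.51459866]
 [311.2196091   53.50334447]]
```

View pics/w2.png

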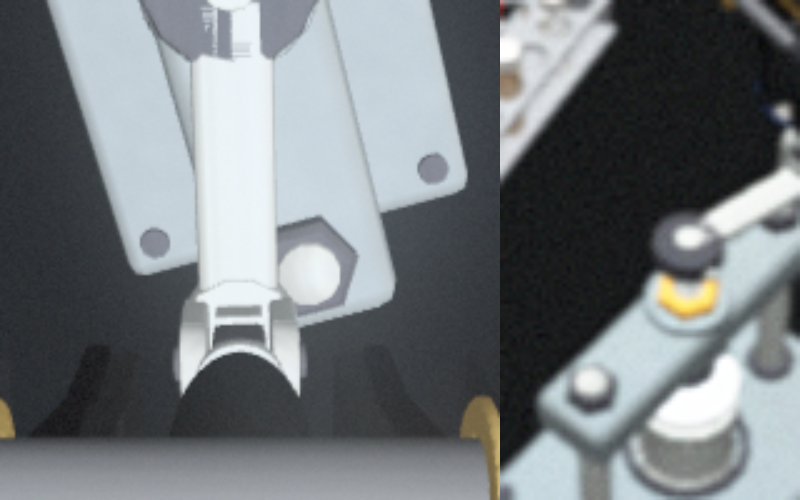

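Handle upright: the fork is at (241,360) and the barrel rises toward the camera. Next I refine the arm azimuth relative to the tool.

```bash
python3 - <<'E'
from h import *
m=cams.camera_model("wrist");o=get_obs();R=Ro.from_quat(o['tool_rot']).as_matrix();print(o['position'],np.degrees(np.arctan2(R[1,0],R[0,0])))
W=lambda x,y:(x/2.5+230,y/2.5+150)
for z in(.1916,.2056):
  for p in[(232,3),(233.5,60),(237,280),(241,360)]:
    q=onz("wrist",W(*p),z,m);d=R.T@(q-o['position']);print(z,p,q,d[:2]*1e3)
E
```

```text
[ 0.49681824 -0.03556918  0.22238273] 75.3871063184165
0.1916 (232, 3) [0.51231588 0.02845923 0.1916    ] [65.89915276 -1.14687075]
0.1916 (233.5, 60) [0.50996494 0.01842718 0.1916    ] [55.59850489 -0.89079811]
0.1916 (237, 280) [ 0.49978596 -0.02303351  0.1916    ] [12.91096287 -0.28050484]
0.1916 (241, 360) [ 0.49631297 -0.03948156  0.1916    ] [-3.88120955  0.50848506]
0.2056 (232, 3) [0.51245062 0.02871898 0.2056    ] [66.16989925 -1.08673285]
0.2056 (233.5, 60) [0.51027155 0.01942031 0.2056    ] [56.62227361 -0.84938023]
0.2056 (237, 280) [ 0.50083669 -0.01900942  0.2056    ] [17.05537691 -0.28370206]
0.2056 (241, 360) [ 0.49761759 -0.03425504  0.2056    ] [1.49078545 0.44760924]
```

servo_tool --moves "0 0 0 0 0.01;0 0 0 0 0.01;0 0 0 0 0.01;0 0 0 0 0.01;0 0 0 0 0.01;0 0 0 0 0.01" --grip_force 25

```text
time: 4.33
position: [0.4972, -0.0348, 0.2225]
tool_rot: [0.791, 0.612, 0.0, 0.0]
ft_force: [0.6, 1.0, -1.6]
grip_width: 0.02
grip_force: 25.0
```

```bash
cat > tab.py <<'E'
import sys,numpy as np
a0,d=float(sys.argv[1]),np.radians(float(sys.argv[2]))
rz=12/360
st=[float(s) for s in sys.argv[3].split(',')]
f=lambda a:70*((1-np.cos(a))*np.array([np.cos(d),np.sin(d)])+np.sin(a)*np.array([np.sin(d),-np.cos(d)]))
print(';'.join('%.4f %.4f %.4f 0 0.01'%(*((f(np.radians(a0+s))-f(np.radians(a0)))/1e3),s*rz/1e3) for s in st))
E
python3 tab.py 0 -1 6,14,22,30,38,46,54,60,60
```

```text
0.0003 -0.0073 0.0002 0 0.01;0.0018 -0.0170 0.0005 0 0.01;0.0046 -0.0263 0.0007 0 0.01;0.0088 -0.0352 0.0010 0 0.01;0.0141 -0.0433 0.0013 0 0.01;0.0205 -0.0507 0.0015 0 0.01;0.0279 -0.0571 0.0018 0 0.01;0.0339 -0.0612 0.0020 0 0.01;0.0339 -0.0612 0.0020 0 0.01
```

servo_tool --moves "0.0003 -0.0073 0.0002 0 0.01;0.0018 -0.017 0.0005 0 0.01;0.0046 -0.0263 0.0007 0 0.01;0.0088 -0.0352 0.001 0 0.01;0.0141 -0.0433 0.0013 0 0.01;0.0205 -0.0507 0.0015 0 0.01;0.0279 -0.0571 0.0018 0 0.01;0.0339 -0.0612 0.002 0 0.01;0.0339 -0.0612 0.002 0 0.01"

```text
time: 5.08
position: [0.445, 0.0153, 0.2203]
tool_rot: [0.791, 0.612, -0.0, -0.001]
ft_force: [0.7, 1.3, -2.1]
grip_width: 0.02
grip_force: 25.0
```

```bash
cat > st.py <<'E'
import sys
from h import *
a=np.radians(float(sys.argv[1])+(-0.5)) 
o=get_obs();R=Ro.from_quat(o['tool_rot']).as_matrix();F=R.T@o['ft_force']
d=np.radians(-1);a=np.radians(float(sys.argv[1]))
u=np.array([np.cos(d),np.sin(d)]);v=np.array([np.sin(d),-np.cos(d)])
tan=np.sin(a)*u+np.cos(a)*v; inn=np.cos(a)*u-np.sin(a)*v
print('t %.2f pos'%o['time'],o['position'].round(4),'effort(resist) %.2f inward-on-tool %.2f z %.2f'%(-F[:2]@tan,F[:2]@inn,o['ft_force'][2]),'w',o['grip_width'])
E
python3 st.py 60; python3 tab.py 60 -1 6,14,22,31,40,49,57,65,70,70
```

```text
t 5.08 pos [0.445  0.0153 0.2203] effort(resist) -1.00 inward-on-tool 1.04 z -2.05 w 0.019976969436461305
0.0065 -0.0034 0.0002 0 0.01;0.0156 -0.0069 0.0005 0 0.01;0.0251 -0.0091 0.0007 0 0.01;0.0361 -0.0100 0.0010 0 0.01;0.0470 -0.0091 0.0013 0 0.01;0.0577 -0.0066 0.0016 0 0.01;0.0667 -0.0029 0.0019 0 0.01;0.0752 0.0020 0.0022 0 0.01;0.0801 0.0056 0.0023 0 0.01;0.0801 0.0056 0.0023 0 0.01
```

servo_tool --moves "0.0065 -0.0034 0.0002 0 0.01;0.0156 -0.0069 0.0005 0 0.01;0.0251 -0.0091 0.0007 0 0.01;0.0361 -0.01 0.001 0 0.01;0.047 -0.0091 0.0013 0 0.01;0.0577 -0.0066 0.0016 0 0.01;0.0667 -0.0029 0.0019 0 0.01;0.0752 0.002 0.0022 0 0.01"

```text
time: 5.75
position: [0.4668, 0.087, 0.2181]
tool_rot: [0.791, 0.612, -0.001, -0.001]
ft_force: [-2.3, -2.1, -0.6]
grip_width: 0.02
grip_force: 25.0
```

```bash
python3 st.py 122; python3 tab.py 125 -1 8,16,24,32,40,48,56,64,70,75
```

```text
t 5.75 pos [0.4668 0.087  0.2181] effort(resist) 3.11 inward-on-tool -0.10 z -0.65 w 0.01997915177410524
0.0077 0.0060 0.0003 0 0.01;0.0145 0.0130 0.0005 0 0.01;0.0202 0.0209 0.0008 0 0.01;0.0248 0.0296 0.0011 0 0.01;0.0281 0.0387 0.0013 0 0.01;0.0302 0.0483 0.0016 0 0.01;0.0309 0.0580 0.0019 0 0.01;0.0302 0.0678 0.0021 0 0.01;0.0288 0.0750 0.0023 0 0.01;0.0270 0.0808 0.0025 0 0.01
```

servo_tool --moves "0.0077 0.006 0.0003 0 0.01;0.0145 0.013 0.0005 0 0.01;0.0202 0.0209 0.0008 0 0.01;0.0248 0.0296 0.0011 0 0.01;0.0281 0.0387 0.0013 0 0.01;0.0302 0.0483 0.0016 0 0.01;0.0309 0.058 0.0019 0 0.01;0.0302 0.0678 0.0021 0 0.01;0.0288 0.075 0.0023 0 0.01;0.027 0.0808 0.0025 0 0.01"

```text
time: 6.58
position: [0.5537, 0.0908, 0.2158]
tool_rot: [0.791, 0.611, 0.0, 0.0]
ft_force: [-2.3, 1.7, -0.2]
grip_width: 0.0202
grip_force: 25.0
```

```bash
python3 st.py 197; python3 tab.py 200 -1 8,16,24,32,40,48,54,60
```

```text
t 6.58 pos [0.5537 0.0908 0.2158] effort(resist) 2.83 inward-on-tool -0.35 z -0.24 w 0.02017075236429459
-0.0038 0.0090 0.0003 0 0.01;-0.0088 0.0174 0.0005 0 0.01;-0.0150 0.0250 0.0008 0 0.01;-0.0221 0.0316 0.0011 0 0.01;-0.0301 0.0372 0.0013 0 0.01;-0.0388 0.0416 0.0016 0 0.01;-0.0457 0.0442 0.0018 0 0.01;-0.0528 0.0459 0.0020 0 0.01
```

servo_tool --moves "-0.0038 0.009 0.0003 0 0.01;-0.0088 0.0174 0.0005 0 0.01;-0.015 0.025 0.0008 0 0.01;-0.0221 0.0316 0.0011 0 0.01;-0.0301 0.0372 0.0013 0 0.01;-0.0388 0.0416 0.0016 0 0.01;-0.0457 0.0442 0.0018 0 0.01;-0.0528 0.0459 0.002 0 0.01"

```text
time: 7.25
position: [0.5836, 0.0277, 0.2138]
tool_rot: [0.791, 0.611, 0.0, 0.0]
ft_force: [0.2, 2.5, -1.5]
grip_width: 0.0201
grip_force: 25.0
```

```bash
python3 st.py 257; python3 tab.py 260 -1 6,12,18,24,30
```

```text
t 7.25 pos [0.5836 0.0277 0.2138] effort(resist) 2.49 inward-on-tool -0.12 z -1.52 w 0.020075959730670598
-0.0073 0.0010 0.0002 0 0.01;-0.0146 0.0013 0.0004 0 0.01;-0.0219 0.0008 0.0006 0 0.01;-0.0291 -0.0005 0.0008 0 0.01;-0.0361 -0.0025 0.0010 0 0.01
```

servo_tool --moves "-0.0073 0.001 0.0002 0 0.01;-0.0146 0.0013 0.0004 0 0.01;-0.0219 0.0008 0.0006 0 0.01;-0.0291 -0.0005 0.0008 0 0.01;-0.0361 -0.0025 0.001 0 0.01"

```text
time: 7.67
position: [0.5717, -0.0062, 0.2129]
tool_rot: [0.791, 0.612, 0.0, 0.0]
ft_force: [0.9, 2.0, -1.2]
grip_width: 0.02
grip_force: 25.0
```

```bash
python3 st.py 287; python3 tab.py 290 -1 6,12,18,24,30
```

```text
t 7.67 pos [ 0.5717 -0.0062  0.2129] effort(resist) 2.17 inward-on-tool 0.22 z -1.19 w 0.019956802204338715
-0.0068 -0.0027 0.0002 0 0.01;-0.0133 -0.0062 0.0004 0 0.01;-0.0193 -0.0103 0.0006 0 0.01;-0.0250 -0.0150 0.0008 0 0.01;-0.0300 -0.0203 0.0010 0 0.01
```

servo_tool --moves "-0.0068 -0.0027 0.0002 0 0.01;-0.0133 -0.0062 0.0004 0 0.01;-0.0193 -0.0103 0.0006 0 0.01;-0.025 -0.015 0.0008 0 0.01;-0.03 -0.0203 0.001 0 0.01"

```text
time: 8.08
position: [0.5443, -0.03, 0.2119]
tool_rot: [0.791, 0.611, 0.0, 0.0]
ft_force: [1.3, 0.7, -2.3]
grip_width: 0.0196
grip_force: 25.0
```

```bash
python3 st.py 317; python3 tab.py 320 -1 6,12,18,24,30
```

```text
t 8.08 pos [ 0.5443 -0.03    0.2119] effort(resist) 1.49 inward-on-tool 0.01 z -2.33 w 0.01955649936098551
-0.0045 -0.0058 0.0002 0 0.01;-0.0084 -0.0120 0.0004 0 0.01;-0.0116 -0.0186 0.0006 0 0.01;-0.0141 -0.0255 0.0008 0 0.01;-0.0159 -0.0326 0.0010 0 0.01
```

servo_tool --moves "-0.0045 -0.0058 0.0002 0 0.01;-0.0084 -0.012 0.0004 0 0.01;-0.0116 -0.0186 0.0006 0 0.01;-0.0141 -0.0255 0.0008 0 0.01;-0.0159 -0.0326 0.001 0 0.01"

```text
time: 8.5
position: [0.5113, -0.0369, 0.2113]
tool_rot: [0.791, 0.611, 0.003, 0.002]
ft_force: [7.3, 2.8, -6.5]
grip_width: 0.0199
grip_force: 25.0
```

```bash
python3 st.py 347; python3 tab.py 350 -1 6,12,18,24,30
```

```text
t 8.50 pos [ 0.5113 -0.0369  0.2113] effort(resist) 7.22 inward-on-tool 2.86 z -6.51 w 0.019900949018761296
-0.0010 -0.0073 0.0002 0 0.01;-0.0013 -0.0146 0.0004 0 0.01;-0.0008 -0.0219 0.0006 0 0.01;0.0005 -0.0291 0.0008 0 0.01;0.0025 -0.0361 0.0010 0 0.01
```

```bash
python3 tab.py 350 -1 6,14,22,30,38,46,54,62,70,78; python3 tab.py 428 -1 8,16,24,32,40,48,54,60
```

```text
-0.0010 -0.0073 0.0002 0 0.01;-0.0012 -0.0170 0.0005 0 0.01;0.0000 -0.0267 0.0007 0 0.01;0.0025 -0.0361 0.0010 0 0.01;0.0063 -0.0451 0.0013 0 0.01;0.0114 -0.0535 0.0015 0 0.01;0.0175 -0.0611 0.0018 0 0.01;0.0247 -0.0678 0.0021 0 0.01;0.0327 -0.0734 0.0023 0 0.01;0.0414 -0.0778 0.0026 0 0.01
0.0092 -0.0032 0.0003 0 0.01;0.0188 -0.0050 0.0005 0 0.01;0.0286 -0.0056 0.0008 0 0.01;0.0383 -0.0047 0.0011 0 0.01;0.0478 -0.0025 0.0013 0 0.01;0.0569 0.0010 0.0016 0 0.01;0.0634 0.0044 0.0018 0 0.01;0.0695 0.0085 0.0020 0 0.01
```

servo_tool --moves "-0.0008 -0.0073 0.0005 0 0.01;-0.001 -0.017 0.0009 0 0.01;0.0003 -0.0267 0.0012 0 0.01;0.0028 -0.0361 0.0015 0 0.01;0.0066 -0.0451 0.0018 0 0.01;0.0117 -0.0535 0.002 0 0.01;0.0178 -0.0611 0.0023 0 0.01;0.025 -0.0678 0.0026 0 0.01;0.033 -0.0734 0.0028 0 0.01;0.0417 -0.0778 0.0031 0 0.01" --grip_force 35

```text
time: 9.33
position: [0.4451, 0.0208, 0.2086]
tool_rot: [0.791, 0.612, -0.001, 0.003]
ft_force: [0.3, -6.4, -1.3]
grip_width: 0.0195
grip_force: 35.0
```

```bash
python3 st.py 425
```

```text
t 9.33 pos [0.4451 0.0208 0.2086] effort(resist) 6.37 inward-on-tool -0.95 z -1.26 w 0.01953924190405714
```

servo_tool --moves "0.0092 -0.0032 0.0003 0 0.01;0.0188 -0.005 0.0005 0 0.01;0.0286 -0.0056 0.0008 0 0.01;0.0383 -0.0047 0.0011 0 0.01;0.0478 -0.0025 0.0013 0 0.01;0.0569 0.001 0.0016 0 0.01;0.0634 0.0044 0.0018 0 0.01;0.0695 0.0085 0.002 0 0.01"

```text
time: 10.0
position: [0.4661, 0.0872, 0.2058]
tool_rot: [0.791, 0.612, -0.004, -0.001]
ft_force: [-6.7, -4.2, 4.9]
grip_width: 0.0195
grip_force: 35.0
```

```bash
python3 st.py 485; for a in 488 494 500 506 512 518 524 530 536;do echo $a; python3 tab.py $a -1 3,6; done
```

```text
t 10.00 pos [0.4661 0.0872 0.2058] effort(resist) 7.84 inward-on-tool -1.27 z 4.89 w 0.019499958901210493
488
0.0029 0.0023 0.0001 0 0.01;0.0056 0.0047 0.0002 0 0.01
494
0.0026 0.0026 0.0001 0 0.01;0.0051 0.0053 0.0002 0 0.01
500
0.0023 0.0028 0.0001 0 0.01;0.0045 0.0058 0.0002 0 0.01
506
0.0020 0.0031 0.0001 0 0.01;0.0039 0.0062 0.0002 0 0.01
512
0.0017 0.0033 0.0001 0 0.01;0.0032 0.0066 0.0002 0 0.01
518
0.0013 0.0034 0.0001 0 0.01;0.0025 0.0069 0.0002 0 0.01
524
0.0010 0.0035 0.0001 0 0.01;0.0018 0.0071 0.0002 0 0.01
530
0.0006 0.0036 0.0001 0 0.01;0.0010 0.0073 0.0002 0 0.01
536
0.0002 0.0037 0.0001 0 0.01;0.0003 0.0073 0.0002 0 0.01
```

servo_tool --moves "0.002 0.0015 0 0 0.01;0.0038 0.0031 0 0 0.01;0.0056 0.0047 0 0 0.01"

```text
time: 10.25
position: [0.4716, 0.0915, 0.2056]
tool_rot: [0.791, 0.612, -0.005, -0.002]
ft_force: [-5.6, -2.9, 4.8]
grip_width: 0.0196
grip_force: 35.0
```

```bash
python3 st.py 493
```

```text
t 10.25 pos [0.4716 0.0915 0.2056] effort(resist) 6.30 inward-on-tool -0.72 z 4.82 w 0.019599677177460348
```

servo_tool --moves "0.0018 0.0017 0 0 0.01;0.0035 0.0035 0 0 0.01;0.0051 0.0053 0 0 0.01"

```text
time: 10.5
position: [0.4776, 0.0952, 0.2055]
tool_rot: [0.791, 0.612, -0.005, -0.002]
ft_force: [-6.5, -3.1, 4.4]
grip_width: 0.0199
grip_force: 35.0
```

servo_tool --moves "0.0016 0.0019 0 0 0.01;0.0031 0.0038 0 0 0.01;0.0045 0.0058 0 0 0.01"

```text
time: 10.75
position: [0.484, 0.0983, 0.2054]
tool_rot: [0.791, 0.612, -0.005, -0.002]
ft_force: [-6.4, -1.1, 3.3]
grip_width: 0.0198
grip_force: 35.0
```

servo_tool --moves "0.0014 0.002 0.0001 0 0.01;0.0027 0.0041 0.0001 0 0.01;0.0039 0.0062 0.0002 0 0.01"

```text
time: 11.0
position: [0.4908, 0.1009, 0.2053]
tool_rot: [0.791, 0.612, -0.005, -0.003]
ft_force: [-7.5, -0.3, 4.2]
grip_width: 0.0196
grip_force: 35.0
```

servo_tool --moves "0.0011 0.0022 0.0001 0 0.01;0.0022 0.0044 0.0001 0 0.01;0.0032 0.0066 0.0002 0 0.01"

```text
time: 11.25
position: [0.498, 0.1027, 0.2052]
tool_rot: [0.791, 0.612, -0.005, -0.003]
ft_force: [-6.5, 1.1, 4.3]
grip_width: 0.0196
grip_force: 35.0
```

servo_tool --moves "0.0008 0.0023 0.0001 0 0.01;0.0017 0.0046 0.0001 0 0.01;0.0025 0.0069 0.0002 0 0.01"

```text
time: 11.5
position: [0.5054, 0.1037, 0.205]
tool_rot: [0.791, 0.612, -0.004, -0.003]
ft_force: [-7.2, 1.8, 5.1]
grip_width: 0.0196
grip_force: 35.0
```

servo_tool --moves "0.0006 0.0024 0.0001 0 0.01;0.0012 0.0048 0.0001 0 0.01;0.0018 0.0071 0.0002 0 0.01"

```text
time: 11.75
position: [0.5129, 0.1039, 0.2049]
tool_rot: [0.791, 0.612, -0.004, -0.003]
ft_force: [-6.1, 2.4, 5.7]
grip_width: 0.0193
grip_force: 35.0
```

servo_tool --moves "0.0005 0.0024 0 0 0.01;0.001 0.0048 0 0 0.01;0.0014 0.0073 0 0 0.01"

```text
time: 12.0
position: [0.5203, 0.1035, 0.2048]
tool_rot: [0.791, 0.612, -0.004, -0.004]
ft_force: [-6.6, 1.6, 4.2]
grip_width: 0.0197
grip_force: 35.0
```

servo_tool --moves "0.0002 0.0024 0.0001 0 0.01;0.0003 0.0049 0.0001 0 0.01;0.0004 0.0073 0.0002 0 0.01"

```text
time: 12.25
position: [0.5277, 0.1023, 0.2046]
tool_rot: [0.791, 0.612, -0.004, -0.004]
ft_force: [-6.0, 4.0, 3.8]
grip_width: 0.0195
grip_force: 35.0
```

```bash
python3 st.py 541; for a in 542 548 554 560 566 572 578 584 590 596 602 608;do echo $a; python3 tab.py $a -1 2,4,6; done
```

```text
t 12.25 pos [0.5277 0.1023 0.2046] effort(resist) 6.83 inward-on-tool -2.32 z 3.84 w 0.01951281059482401
542
-0.0001 0.0024 0.0001 0 0.01;-0.0003 0.0049 0.0001 0 0.01;-0.0005 0.0073 0.0002 0 0.01
548
-0.0003 0.0024 0.0001 0 0.01;-0.0008 0.0048 0.0001 0 0.01;-0.0013 0.0072 0.0002 0 0.01
554
-0.0006 0.0024 0.0001 0 0.01;-0.0013 0.0047 0.0001 0 0.01;-0.0020 0.0070 0.0002 0 0.01
560
-0.0008 0.0023 0.0001 0 0.01;-0.0018 0.0046 0.0001 0 0.01;-0.0027 0.0068 0.0002 0 0.01
566
-0.0011 0.0022 0.0001 0 0.01;-0.0022 0.0044 0.0001 0 0.01;-0.0034 0.0065 0.0002 0 0.01
572
-0.0013 0.0021 0.0001 0 0.01;-0.0027 0.0041 0.0001 0 0.01;-0.0041 0.0061 0.0002 0 0.01
578
-0.0015 0.0019 0.0001 0 0.01;-0.0031 0.0038 0.0001 0 0.01;-0.0047 0.0056 0.0002 0 0.01
584
-0.0017 0.0018 0.0001 0 0.01;-0.0035 0.0035 0.0001 0 0.01;-0.0053 0.0051 0.0002 0 0.01
590
-0.0019 0.0016 0.0001 0 0.01;-0.0038 0.0031 0.0001 0 0.01;-0.0058 0.0045 0.0002 0 0.01
596
-0.0020 0.0014 0.0001 0 0.01;-0.0041 0.0027 0.0001 0 0.01;-0.0062 0.0039 0.0002 0 0.01
602
-0.0022 0.0011 0.0001 0 0.01;-0.0044 0.0022 0.0001 0 0.01;-0.0066 0.0032 0.0002 0 0.01
608
-0.0023 0.0009 0.0001 0 0.01;-0.0046 0.0018 0.0001 0 0.01;-0.0069 0.0025 0.0002 0 0.01
```

servo_tool --moves "0.0002 0.0025 0.0001 0 0.01;0.0002 0.005 0.0001 0 0.01;0 0.0074 0.0002 0 0.01"

```text
time: 12.5
position: [0.5334, 0.1009, 0.2042]
tool_rot: [0.791, 0.612, -0.005, -0.005]
ft_force: [-8.8, 4.7, 6.1]
grip_width: 0.0194
grip_force: 35.0
```

```bash
python3 st.py 547
```

```text
t 12.50 pos [0.5334 0.1009 0.2042] effort(resist) 10.00 inward-on-tool -1.29 z 6.11 w 0.01942868353214922
```

servo_tool --moves "0 0 0 0 0.01"

```text
time: 12.58
position: [0.5336, 0.1008, 0.2042]
tool_rot: [0.791, 0.612, -0.005, -0.005]
ft_force: [-7.6, 4.9, 5.9]
grip_width: 0.0197
grip_force: 35.0
```

```bash
python3 st.py 547; python3 tab.py 548 -1 -2,-7,-14,-22,-30,-38,-46,-54,-62,-70;python3 tab.py 478 -1 -8,-16,-24,-32,-40,-48,-56,-64,-72,-80;python3 tab.py 398 -1 -8,-16,-24,-30,-34,-36,-36
```

```text
t 12.58 pos [0.5336 0.1008 0.2042] effort(resist) 8.87 inward-on-tool -1.87 z 5.87 w 0.01972200430377981
0.0003 -0.0024 -0.0001 0 0.01;0.0005 -0.0085 -0.0002 0 0.01;-0.0000 -0.0171 -0.0005 0 0.01;-0.0019 -0.0266 -0.0007 0 0.01;-0.0050 -0.0359 -0.0010 0 0.01;-0.0095 -0.0446 -0.0013 0 0.01;-0.0151 -0.0526 -0.0015 0 0.01;-0.0217 -0.0597 -0.0018 0 0.01;-0.0293 -0.0659 -0.0021 0 0.01;-0.0377 -0.0709 -0.0023 0 0.01
-0.0090 -0.0038 -0.0003 0 0.01;-0.0184 -0.0063 -0.0005 0 0.01;-0.0281 -0.0075 -0.0008 0 0.01;-0.0379 -0.0074 -0.0011 0 0.01;-0.0475 -0.0058 -0.0013 0 0.01;-0.0569 -0.0030 -0.0016 0 0.01;-0.0657 0.0011 -0.0019 0 0.01;-0.0739 0.0065 -0.0021 0 0.01;-0.0813 0.0129 -0.0024 0 0.01;-0.0877 0.0202 -0.0027 0 0.01
-0.0053 0.0082 -0.0003 0 0.01;-0.0094 0.0170 -0.0005 0 0.01;-0.0123 0.0264 -0.0008 0 0.01;-0.0136 0.0336 -0.0010 0 0.01;-0.0140 0.0385 -0.0011 0 0.01;-0.0141 0.0409 -0.0012 0 0.01;-0.0141 0.0409 -0.0012 0 0.01
```

servo_tool --moves "-0.0001 0.0013 0 0 0.01"

```text
time: 12.67
position: [0.5342, 0.1007, 0.2042]
tool_rot: [0.791, 0.612, -0.005, -0.005]
ft_force: [-8.8, 5.4, 6.5]
grip_width: 0.0197
grip_force: 35.0
```

```bash
python3 st.py 548
```

```text
t 12.67 pos [0.5342 0.1007 0.2042] effort(resist) 10.26 inward-on-tool -1.79 z 6.48 w 0.019708639862670557
```

The effort is confirmed at 10.3 N, so the lid is nipped. Now I wind back half a turn.

servo_tool --moves "0.0003 -0.0037 -0.0001 0 0.01;0.0005 -0.0098 -0.0002 0 0.01;0 -0.0184 -0.0005 0 0.01;-0.0019 -0.0279 -0.0007 0 0.01;-0.005 -0.0372 -0.001 0 0.01;-0.0095 -0.0459 -0.0013 0 0.01;-0.0151 -0.0539 -0.0015 0 0.01;-0.0217 -0.061 -0.0018 0 0.01;-0.0293 -0.0672 -0.0021 0 0.01;-0.0377 -0.0722 -0.0023 0 0.01"

```text
time: 13.5
position: [0.4612, 0.0805, 0.2069]
tool_rot: [0.791, 0.611, 0.0, 0.0]
ft_force: [4.3, -2.0, -9.2]
grip_width: 0.0198
grip_force: 35.0
```

```bash
python3 st.py 480
```

```text
t 13.50 pos [0.4612 0.0805 0.2069] effort(resist) -1.45 inward-on-tool 4.50 z -9.21 w 0.01981992141364267
```

servo_tool --moves "-0.009 -0.0033 0.0004 0 0.01;-0.0184 -0.0058 0.0003 0 0.01;-0.0281 -0.007 0 0 0.01;-0.0379 -0.007 -0.0003 0 0.01;-0.0475 -0.0054 -0.0005 0 0.01;-0.0569 -0.0027 -0.0008 0 0.01;-0.0656 0.0013 -0.0011 0 0.01;-0.0738 0.0067 -0.0013 0 0.01;-0.0811 0.013 -0.0016 0 0.01;-0.0874 0.0203 -0.0019 0 0.01"

```text
time: 14.33
position: [0.4583, -0.0102, 0.2089]
tool_rot: [0.791, 0.612, -0.001, -0.001]
ft_force: [-3.6, 0.8, 4.2]
grip_width: 0.0199
grip_force: 35.0
```

servo_tool --moves "-0.0053 0.0082 -0.0003 0 0.01;-0.0094 0.017 -0.0005 0 0.01;-0.0123 0.0264 -0.0008 0 0.01;-0.0136 0.0336 -0.001 0 0.01;-0.014 0.0385 -0.0011 0 0.01;-0.0141 0.0409 -0.0012 0 0.01;-0.0141 0.0409 -0.0012 0 0.01;-0.0141 0.0409 -0.0012 0 0.01"

```text
time: 15.0
position: [0.4962, -0.0332, 0.2103]
tool_rot: [0.791, 0.612, 0.0, 0.001]
ft_force: [-2.0, -3.0, 4.3]
grip_width: 0.0194
grip_force: 35.0
```

```bash
python3 st.py 363
```

```text
t 15.00 pos [ 0.4962 -0.0332  0.2103] effort(resist) -1.03 inward-on-tool -3.40 z 4.29 w 0.019448528134589794
```

servo_tool --moves "0 0 0 0 0.055;0 0 0 0 0.055;0 0 0 0 0.055;0 0 0 0 0.055;0 0 0 0 0.055"

```text
time: 15.42
position: [0.4951, -0.0322, 0.2096]
tool_rot: [0.791, 0.612, 0.0, -0.0]
ft_force: [0.3, -0.0, -0.0]
grip_width: 0.0452
grip_force: 0.0
```

servo_tool --moves "0 0 -0.02 0 0.055;0 0 -0.05 0 0.055;0 0 -0.08 0 0.055;0 0 -0.11 0 0.055;-0.03 0 -0.13 0 0.055;-0.06 0 -0.13 0 0.055;-0.09 0 -0.13 0 0.055;-0.12 0 -0.13 0 0.055;-0.12 0 -0.13 0 0.055"

```text
time: 16.17
position: [0.4644, -0.1531, 0.34]
tool_rot: [0.793, 0.61, -0.001, 0.001]
ft_force: [-0.4, -1.0, -0.3]
grip_width: 0.055
grip_force: 0.0
```

```bash
python3 - <<'E'
from h import *
o=get_obs();print(o['time'],o['position'],o['ft_force'])
im=cams.camera("wrist");s=cams.camera("scene")
cv2.imwrite("pics/w3.png",np.hstack([cv2.resize(im[:330],(400,206)),np.zeros((206,0,3),np.uint8)]) if 0 else np.vstack([cv2.resize(im[:330,150:500],(340,320)),cv2.resize(s[225:365,285:405],(340,280))[:280]]))
E
```

```text
16.1667 [ 0.46441508 -0.15309882  0.34000077] [-0.36212628 -0.98042844 -0.28067441]
```

View pics/w3.png

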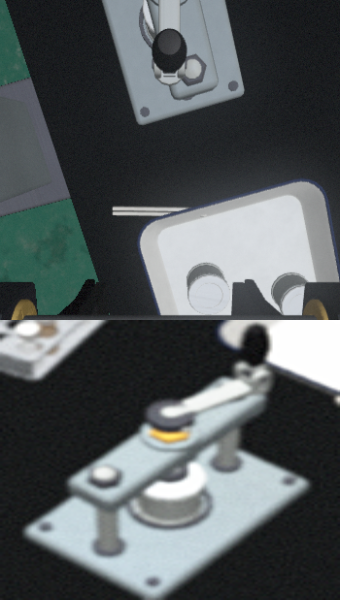

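The handle stands upright at about (255,345) in the lower crop. The lid is down on the cell at about (172,478) with the foot clear above it, and nothing else has moved. I'll hand in.

```bash
python3 -c "
from rig import job
print(job.hand_in())"
```

```text
the job is handed in; nothing more can be done
None
```

The job is handed in: the handle is upright, the lid is home and nipped at about 10 N, the ram is wound back about half a turn and clear of the lid, and the arm has let go without disturbing anything around the press.

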